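# Find the canister with the forgotten grinding ball and show its code to the reader

### The job

A steel grinding ball was left inside one of the three sealed sample canisters in the returns tray: lift and shake them to find the one that rattles, and leave the other two standing upright in the tray. Hold the rattling one up, upright and still, at the height of the barcode reader's window, with the code on its label squarely facing the glass from about 8 cm away. Finish while holding it there in the air, clear of the reader, and leave everything else on the bench where it lies.

Things in the scene. Friction and masses are not known exactly. Their poses are not given: they have to be found in the camera images.
- tray: grey returns tray, 300 x 460 mm, fixed to the bench; floor 5 mm above the bench, rim 14 mm high and 5 mm thick. Origin: centre of its underside; y runs along the long side.
- reader: presentation barcode reader, fixed to the bench: round black base 110 mm across, neck, grey head 78 mm wide and about 64 mm deep whose top is 181 mm above the bench. Origin: centre of the base's underside. Its window looks along its own -x axis (level); a green light bar on the head's top points to the window side.
- window (a point): centre of the reader's dark red window glass (56 x 54 mm, upright), 140 mm above the bench, 33 mm from the reader's origin. The window looks along -x of this frame (same axes as the reader's).
- canister_a: one of three canisters alike from outside, standing in the tray: white body 96 mm across, 60 mm high to the top of its sloping shoulder, neck, blue ribbed cap 57 mm across from 72 to 102 mm height; 0.47 to 0.65 kg full (weight tells nothing). Origin: centre of the underside, z up. Code on its own +x side; a yellow seal on the cap's top runs from the centre to the +x rim, above the code. Grip the cap, at any angle.
- canister_a_code (a point): centre of the square black code (28 mm) on the label of canister_a: on the body's +x side, 48 mm from the axis, 25 mm above the underside. Each holds 350 g: two a puck clamped tight, the third (any of them) a loose 44 mm steel ball that can roll 23 mm to each side. Shaken sideways it knocks on the wall and stays at the wall it last struck, so the load's moment swings.
- canister_b: one of three canisters alike from outside, standing in the tray: white body 96 mm across, 60 mm high to the top of its sloping shoulder, neck, blue ribbed cap 57 mm across from 72 to 102 mm height; 0.47 to 0.65 kg full (weight tells nothing). Origin: centre of the underside, z up. Code on its own +x side; a yellow seal on the cap's top runs from the centre to the +x rim, above the code. Grip the cap, at any angle.
- canister_b_code (a point): centre of the square black code (28 mm) on the label of canister_b: on the body's +x side, 48 mm from the axis, 25 mm above the underside. Each holds 350 g: two a puck clamped tight, the third (any of them) a loose 44 mm steel ball that can roll 23 mm to each side. Shaken sideways it knocks on the wall and stays at the wall it last struck, so the load's moment swings.
- canister_c: one of three canisters alike from outside, standing in the tray: white body 96 mm across, 60 mm high to the top of its sloping shoulder, neck, blue ribbed cap 57 mm across from 72 to 102 mm height; 0.47 to 0.65 kg full (weight tells nothing). Origin: centre of the underside, z up. Code on its own +x side; a yellow seal on the cap's top runs from the centre to the +x rim, above the code. Grip the cap, at any angle.
- canister_c_code (a point): centre of the square black code (28 mm) on the label of canister_c: on the body's +x side, 48 mm from the axis, 25 mm above the underside. Each holds 350 g: two a puck clamped tight, the third (any of them) a loose 44 mm steel ball that can roll 23 mm to each side. Shaken sideways it knocks on the wall and stays at the wall it last struck, so the load's moment swings.
- vial_block: black vial block 60 x 90 x 28 mm lying in the tray; bystander, not to be disturbed (nor are the screwdriver and two reagent bottles, 130 to 140 mm high, at the far side).
- wrench: steel open-end wrench, 130 mm long, lying in the tray; bystander, not to be disturbed (nor are the screwdriver and two reagent bottles, 130 to 140 mm high, at the far side).
- tube_rack: orange tube rack 60 x 130 mm, 96 mm high with its tubes, right of the tray; bystander, not to be disturbed (nor are the screwdriver and two reagent bottles, 130 to 140 mm high, at the far side).
- jar: small jar with red cap, 44 mm across, 55 mm high, near the robot on its left; bystander, not to be disturbed (nor are the screwdriver and two reagent bottles, 130 to 140 mm high, at the far side).

How it is judged:
On the way:
1. the canister with the loose ball is held by the fingers, more than 20 mm clear of the tray floor, and is shaken so that the ball knocks on it (over 6.5 N) (((distance between content0_c0 and canister_a below 0.055 m and height (world z) of canister_a above 0.025 m and contact force between the fingers and canister_a above 1 N and contact force between content0_c0 and canister_a above 6.5 N) or (distance between content0_c0 and canister_b below 0.055 m and height (world z) of canister_b above 0.025 m and contact force between the fingers and canister_b above 1 N and contact force between content0_c0 and canister_b above 6.5 N) or (distance between content0_c0 and canister_c below 0.055 m and height (world z) of canister_c above 0.025 m and contact force between the fingers and canister_c above 1 N and contact force between content0_c0 and canister_c above 6.5 N))).
At the end, for the whole second after the job is handed in: Rattler held aloft off the reader, upright (0.2 rad), still (30 mm/s), code facing the glass within 0.3 rad, 40-130 mm off, window centre within 30 mm sideways and 25 mm in height of the code. Others upright, at rest, untouched inside the tray. Bystanders within 30 mm of their starts (((distance between content0_c0 and canister_a below 0.055 m and (contact force between the fingers and canister_a above 1 N and height (world z) of canister_a above 0.05 m and contact force between canister_a and reader below 0.1 N and angle between canister_a's own z axis and vertical below 0.2 rad and linear speed of canister_a below 0.03 m/s and x of canister_a in the frame of window below -0.08 m and x of window in the frame of canister_a between 0.088 and 0.178 m and y of window in the frame of canister_a between -0.03 and 0.03 m and z of window in the frame of canister_a between 0 and 0.05 m and angle between the x axis of canister_a and the x axis of window, either way round below 0.3 rad) and (height (world z) of canister_b between 0 and 0.012 m and angle between canister_b's own z axis and vertical below 0.12 rad and linear speed of canister_b below 0.03 m/s and x of canister_b in the frame of tray between -0.145 and 0.145 m and y of canister_b in the frame of tray between -0.225 and 0.225 m and contact force between each of the arm, the fingers and canister_b below 0.1 N) and (height (world z) of canister_c between 0 and 0.012 m and angle between canister_c's own z axis and vertical below 0.12 rad and linear speed of canister_c below 0.03 m/s and x of canister_c in the frame of tray between -0.145 and 0.145 m and y of canister_c in the frame of tray between -0.225 and 0.225 m and contact force between each of the arm, the fingers and canister_c below 0.1 N)) or (distance between content0_c0 and canister_b below 0.055 m and (contact force between the fingers and canister_b above 1 N and height (world z) of canister_b above 0.05 m and contact force between canister_b and reader below 0.1 N and angle between canister_b's own z axis and vertical below 0.2 rad and linear speed of canister_b below 0.03 m/s and x of canister_b in the frame of window below -0.08 m and x of window in the frame of canister_b between 0.088 and 0.178 m and y of window in the frame of canister_b between -0.03 and 0.03 m and z of window in the frame of canister_b between 0 and 0.05 m and angle between the x axis of canister_b and the x axis of window, either way round below 0.3 rad) and (height (world z) of canister_a between 0 and 0.012 m and angle between canister_a's own z axis and vertical below 0.12 rad and linear speed of canister_a below 0.03 m/s and x of canister_a in the frame of tray between -0.145 and 0.145 m and y of canister_a in the frame of tray between -0.225 and 0.225 m and contact force between each of the arm, the fingers and canister_a below 0.1 N) and (height (world z) of canister_c between 0 and 0.012 m and angle between canister_c's own z axis and vertical below 0.12 rad and linear speed of canister_c below 0.03 m/s and x of canister_c in the frame of tray between -0.145 and 0.145 m and y of canister_c in the frame of tray between -0.225 and 0.225 m and contact force between each of the arm, the fingers and canister_c below 0.1 N)) or (distance between content0_c0 and canister_c below 0.055 m and (contact force between the fingers and canister_c above 1 N and height (world z) of canister_c above 0.05 m and contact force between canister_c and reader below 0.1 N and angle between canister_c's own z axis and vertical below 0.2 rad and linear speed of canister_c below 0.03 m/s and x of canister_c in the frame of window below -0.08 m and x of window in the frame of canister_c between 0.088 and 0.178 m and y of window in the frame of canister_c between -0.03 and 0.03 m and z of window in the frame of canister_c between 0 and 0.05 m and angle between the x axis of canister_c and the x axis of window, either way round below 0.3 rad) and (height (world z) of canister_a between 0 and 0.012 m and angle between canister_a's own z axis and vertical below 0.12 rad and linear speed of canister_a below 0.03 m/s and x of canister_a in the frame of tray between -0.145 and 0.145 m and y of canister_a in the frame of tray between -0.225 and 0.225 m and contact force between each of the arm, the fingers and canister_a below 0.1 N) and (height (world z) of canister_b between 0 and 0.012 m and angle between canister_b's own z axis and vertical below 0.12 rad and linear speed of canister_b below 0.03 m/s and x of canister_b in the frame of tray between -0.145 and 0.145 m and y of canister_b in the frame of tray between -0.225 and 0.225 m and contact force between each of the arm, the fingers and canister_b below 0.1 N))) and distance of each of vial_block, wrench, screwdriver_c1, tube_rack, bottle_clear_c0, bottle_amber_c0, jar from where it was at the start of the episode below 0.03 m); the arm keeps its last pose, push and grip.
It fails at once if a bystander is knocked away (more than 60 mm) (distance of any of vial_block, wrench, screwdriver_c1, tube_rack, bottle_clear_c0, bottle_amber_c0, jar from where it was at the start of the episode above 0.06 m).
It fails at once if the reader is struck hard (over 20 N) (contact force between any of the arm, the fingers, canister_a, canister_b, canister_c and reader above 20 N).
It also fails if it takes over 72 s, if anything falls off the work surface, if the arm or the gripper's body presses on something with over 40 N, if the wrist force passes 120 N, or if a joint passes its speed limit or range.

### The arm

A 6-joint arm with a two-finger parallel gripper is mounted at the origin on the work surface. World frame = base frame: x ahead of the robot, y to its left, z up, the work surface at z = 0. Lengths are in m, angles in rad, forces in N, time in s.
With the tool pointing down it reaches from about 0.275 to 0.875 m from the base axis. Payload 12.5 kg.
Tool frame: the origin (TCP) lies on the centre line of the jaws, within the pads' length; the fingertips stand r.finger_overhang ahead of it and the grasp point (between the pads) lies 3 mm ahead of it (r.finger_overhang is the distance from the TCP to the fingertips, in m); z points along the fingers, y is the direction in which the jaws open and shut (so a half turn about z gives the same grasp; the last joint's range is limited). The gripper opens to 85 mm and grips with 20 to 120 N. Pads are 22 mm wide; open, the fingers measure 114 mm over their backs; the gripper's body (76 mm by 85 mm) begins 54 mm behind the grasp point. The pads swing forward as they close: fully open they stand 13 mm farther back than shut.
Start: joints at [1.152, 0.351, 1.652, -0, 1.139, -0.085], TCP at [0.18, 0.52, 0.253] pointing down, gripper open.
Joint ranges: [-2.75, 2.75], [-0.79, 2.1], [0.01, 2.65], [-1.57, 4.71], [0.07, 3.14], [-2.87, 2.87]. Speed limits (rad/s): [2.22, 2.22, 2.79, 3.14, 3.14, 3.14].

### API

Orientations are given as a unit quaternion [x, y, z, w].
In Python, from cell import r, optics gives the robot as it stands. The module is installed in compiled form; this text tells all that it offers. Calls block until the motion is done:
- r.move_to(position, orientation): joint-space move of the TCP to a pose.
- r.move_linear(position, rot=None, vel=0.15): straight line of the TCP; rot=None keeps the orientation; vel is the mean speed in m/s.
- r.set_joints(angles): joint-space move.
- r.set_gripper(opening, squeeze=None): opening from 0.0 (shut) to 1.0 (fully open); squeeze is the grip in N (None keeps the last); returns when the fingers have stopped.
- r.sleep(seconds).
- r.inverse_kinematics(position, orientation): joint angles nearest the present ones, or None.
- optics.get_image(name): name is "scene" or "top"; returns a dict with "pixels" (384x512x3 uint8, red, green, blue), "depth" (384x512 float32, m along the optical axis (not along the pixel's ray), 0 where there is no reading), "fx", "fy", "cx", "cy" (pixels), "D" ([k1, k2, p1, p2, k3] as OpenCV has them; the pictures are not rectified), "camera_from_world" (4x4, takes a point from world to camera coordinates). Camera axes: x right, y down, z forward; pixel columns grow to the right and rows downward; lengths in m; the calibration is good to about 2 mm. A picture is of the moment at which its call begins.
A pose or a line that the arm cannot do raises r.PlanningError and nothing moves.
- r.hand_in(): hands the job in, once; it reports no verdict.
Readings, each from a call of its own:
- r.current_t(): time.
- r.current_q(): joint angles.
- r.current_qvel(): joint speeds.
- r.current_effort(): joint torques, N m.
- r.current_tool_pos(): TCP position.
- r.current_ee_rot(): TCP orientation.
- r.current_contact_force(): force on the tool from outside, world axes, zero at the start.
- r.current_torque(): the same for the moment, N m.
- r.current_opening(): opening from 0.0 (shut) to 1.0 (fully open).
Only numpy, scipy, OpenCV 4.12 (cv2) and the standard library are available. Lean on these libraries where they do the work, as an engineer would, in place of code of your own. Each camera call takes 0.05 s, during which the arm holds its last target.

## Working session

There is one attempt and no reset: what is moved stays moved. The work goes in short steps, each a Python script; the robot and the scene stay as the last script left them, time stands still between calls to the robot, and variables do not carry over. Pictures are saved under pics/ and viewed, and the job is handed in when it is done.

```bash
mkdir -p pics; ls; python3 - <<'E'
from cell import r, optics
import cv2, numpy as np
for n in ("scene","top"):
    d=optics.get_image(n)
    np.savez(f"{n}0.npz",**{k:np.array(v) for k,v in d.items()})
    cv2.imwrite(f"pics/{n}0.png",cv2.resize(d["pixels"][:,:,::-1],(800,600),interpolation=cv2.INTER_CUBIC))
    print(n,d["fx"],d["fy"],d["cx"],d["cy"],d["D"]);print(np.round(d["camera_from_world"],4))
print(r.current_t(),r.finger_overhang,r.current_ee_rot(),r.current_contact_force(),r.current_torque(),r.current_opening())
E
```

```text
pics
scene 448.4709610097445 448.4709610097445 251.10155000380553 195.11814922291782 [0.00894997 0.         0.         0.         0.        ]
[[-0.4911  0.8709 -0.0193  0.2988]
 [ 0.6144  0.3306 -0.7164 -0.2364]
 [-0.6175 -0.3637 -0.6974  1.8331]
 [ 0.      0.      0.      1.    ]]
top 402.69983102467165 402.69983102467165 255.80942954956177 185.6757826228397 [-0.11645228  0.          0.          0.          0.        ]
[[ 2.9200e-02 -9.9960e-01  1.0000e-03 -4.3900e-02]
 [-9.9410e-01 -2.9200e-02 -1.0400e-01  5.3770e-01]
 [ 1.0400e-01  2.0000e-03 -9.9460e-01  1.2356e+00]
 [ 0.0000e+00  0.0000e+00  0.0000e+00  1.0000e+00]]
0.1 0.022 [ 1.66148977e-01  9.86100523e-01 -5.07290055e-04 -1.39941506e-04] [ 0.15645267 -0.74714377 -0.19591326] [-0.01619568 -0.06277552 -0.00297703] 1.0008912744950895
```

View pics/scene0.png

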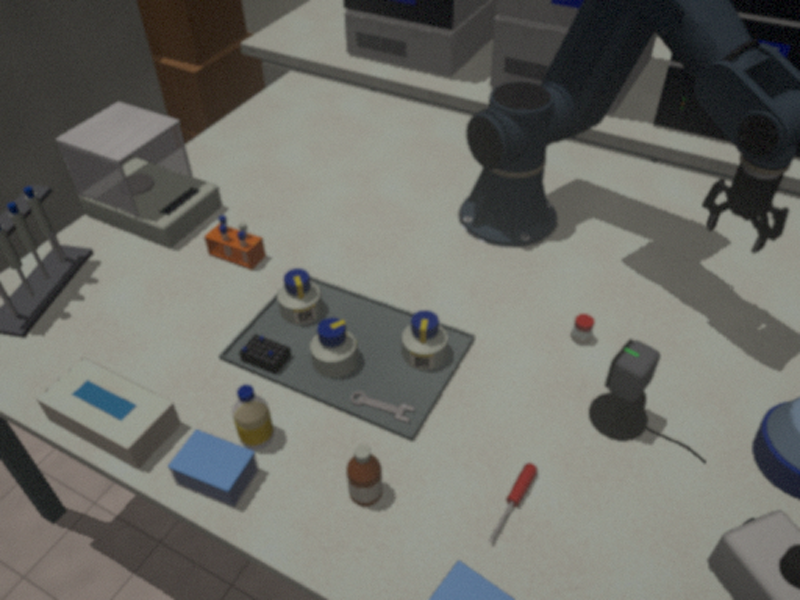

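View pics/top0.png

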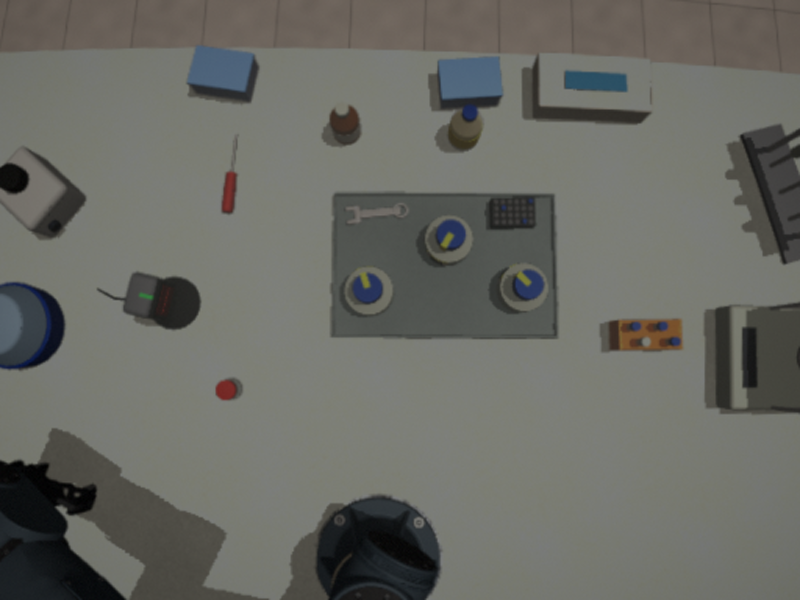

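The two views show the three blue caps (top view, 800x600 pixels: about (367,288), (450,235) and (527,284)) with yellow seals. The reader is at (150,298), with its window facing right (−y). Next I measure these from both views.

```bash
cat > h.py <<'E'
import numpy as np, cv2
def load(n): return dict(np.load(n))
def ray(d,uv):
    K=np.array([[d["fx"],0,d["cx"]],[0,d["fy"],d["cy"]],[0,0,1]],float)
    p=cv2.undistortPoints(np.array(uv,float).reshape(-1,1,2),K,np.array(d["D"],float)).reshape(-1,2)
    T=np.array(d["camera_from_world"]);R=T[:3,:3];o=-R.T@T[:3,3]
    v=np.c_[p,np.ones(len(p))]@R
    return o,v
def plane(d,uv,z):
    o,v=ray(d,uv); return o+v*((z-o[2])/v[:,2])[:,None]
def tri(d1,u1,d2,u2):
    o1,v1=ray(d1,u1);o2,v2=ray(d2,u2);v1=v1[0];v2=v2[0]
    s=np.linalg.lstsq(np.c_[v1,-v2],o2-o1,rcond=None)[0]
    a=o1+s[0]*v1;b=o2+s[1]*v2
    return (a+b)/2,np.linalg.norm(a-b)
def proj(d,P):
    T=np.array(d["camera_from_world"]);K=np.array([[d["fx"],0,d["cx"]],[0,d["fy"],d["cy"]],[0,0,1]],float)
    return cv2.projectPoints(np.array(P,float).reshape(-1,3),cv2.Rodrigues(T[:3,:3])[0],T[:3,3],K,np.array(d["D"],float))[0].reshape(-1,2)
def blobs(m,amin=6):
    n,l,s,c=cv2.connectedComponentsWithStats(m.astype(np.uint8))
    return [(tuple(np.round(c[i],1)),int(s[i,4]),l==i) for i in range(1,n) if s[i,4]>=amin]
def hsv(d): return cv2.cvtColor(np.ascontiguousarray(d["pixels"]),cv2.COLOR_RGB2HSV).astype(int)
def world(d,m):
    v,u=np.nonzero(m&(d["depth"]>0));z=d["depth"][v,u]
    o,w=ray(d,np.c_[u,v]); return o+w*z[:,None]
E
python3 - <<'E'
from h import *
for n in ("scene","top"):
    d=load(n+"0.npz");H=hsv(d);h,s,v=H[...,0],H[...,1],H[...,2]
    for nm,m in (("blue",(h>108)&(h<130)&(s>150)&(v>40)),("yellow",(h>22)&(h<35)&(s>130)&(v>90)),("green",(h>45)&(h<75)&(s>120)),("red",((h<6)|(h>172))&(s>100))):
        print(n,nm)
        for c,a,b in blobs(m):
            P=world(d,b); print("  ",c,a,np.round(np.median(P,0),3),np.round(np.percentile(P[:,2],[5,95]),3))
E
```

```text
scene blue
   (np.float64(261.4), np.float64(0.6)) 20 [-0.616 -0.62   0.23 ] [0.223 0.239]
   (np.float64(364.3), np.float64(1.3)) 63 [-0.618 -0.096  0.316] [0.31  0.327]
   (np.float64(498.2), np.float64(29.9)) 70 [-0.617  0.479  0.3  ] [0.282 0.308]
   (np.float64(17.8), np.float64(122.1)) 16 [ 0.718 -0.842  0.244] [0.233 0.248]
   (np.float64(7.1), np.float64(132.1)) 18 [ 0.776 -0.824  0.246] [0.239 0.248]
   (np.float64(185.0), np.float64(179.2)) 6 [ 0.567 -0.278  0.104] [0.103 0.107]
   (np.float64(209.8), np.float64(211.0)) 88 [ 0.654 -0.122  0.104] [0.101 0.107]
   (np.float64(156.6), np.float64(250.8)) 45 [ 0.876 -0.148  0.137] [0.135 0.14 ]
   (np.float64(505.5), np.float64(298.2)) 20 [0.521 0.73  0.07 ] [0.067 0.072]
scene yellow
   (np.float64(190.5), np.float64(180.1)) 15 [ 0.565 -0.256  0.104] [0.101 0.109]
   (np.float64(215.9), np.float64(206.9)) 14 [ 0.629 -0.113  0.104] [0.102 0.107]
   (np.float64(270.8), np.float64(208.1)) 18 [0.551 0.041 0.105] [0.101 0.109]
   (np.float64(154.0), np.float64(274.3)) 6 [ 0.906 -0.149  0.062] [0.058 0.064]
scene green
   (np.float64
[... 372 characters left out ...]
642 -0.129  0.109] [0.105 0.113]
   (np.float64(23.7), np.float64(210.0)) 205 [0.434 0.691 0.071] [0.066 0.074]
top yellow
   (np.float64(285.6), np.float64(153.6)) 24 [ 0.628 -0.114  0.109] [0.106 0.111]
   (np.float64(233.2), np.float64(178.9)) 23 [0.548 0.039 0.109] [0.106 0.112]
   (np.float64(334.4), np.float64(177.9)) 23 [ 0.56  -0.259  0.109] [0.105 0.112]
top green
   (np.float64(93.5), np.float64(189.1)) 16 [0.5   0.425 0.183] [0.182 0.186]
top red
   (np.float64(146.3), np.float64(122.5)) 168 [0.734 0.331 0.025] [0.017 0.03 ]
   (np.float64(105.3), np.float64(192.7)) 18 [0.494 0.407 0.143] [0.137 0.147]
   (np.float64(144.2), np.float64(249.2)) 133 [0.331 0.308 0.056] [0.051 0.061]
```

```bash
python3 - <<'E'
from h import *
D={n:load(n+"0.npz") for n in("scene","top")}
app=[(.535,.04),(.645,-.13),(.55,-.265)]
cen={};yel={}
for n,d in D.items():
    H=hsv(d);h,s,v=H[...,0],H[...,1],H[...,2]
    P=world(d,np.ones(d["depth"].shape,bool)); full=np.full(d["depth"].shape+(3,),9.);full[d["depth"]>0]=P
    Y=(h>20)&(h<36)&(s>110)&(v>80)
    for i,a in enumerate(app):
        near=np.hypot(full[...,0]-a[0],full[...,1]-a[1])<.06
        m=near&(full[...,2]>.098)&(full[...,2]<.12)
        cs=cv2.findContours(m.astype(np.uint8),0,2)[0];c=max(cs,key=cv2.contourArea)
        el=cv2.fitEllipse(c); Q=full[m]
        cc=plane(d,[el[0]],.107)[0]
        (mx,rad)=cv2.minEnclosingCircle(Q[:,:2].astype(np.float32))
        yy,xx=np.nonzero(near&Y);w=(s[yy,xx]).astype(float)
        yc=(np.average(xx,weights=w),np.average(yy,weights=w))
        cen[n,i]=el[0];yel[n,i]=yc
        yw=plane(d,[yc],.107)[0]
        wh=near&(s<90)&(v>100)&(full[...,2]>.03)
        print(n,i,"ell",np.round(cc,4),"mec",np.round(mx,4),round(rad,4),"yel",np.round(yw,4),"yaw",round(np.degrees(np.arctan2(*(yw-cc)[1::-1])),1),"d",round(np.linalg.norm(yw-cc),4),"z",np.round(np.median(Q[:,2]),4))
for i in range(3):
    print(i,*[np.round(x,4) for x in tri(D["top"],[cen["top",i]],D["scene"],[cen["scene",i]])],*[np.round(x,4) for x in tri(D["top"],[yel["top",i]],D["scene"],[yel["scene",i]])])
# reader head top & light bar
for n,d in D.items():
    P=world(d,np.ones(d["depth"].shape,bool))
    m=(P[:,2]>.170)&(P[:,2]<.195)&(P[:,0]>.4)&(P[:,0]<.6)&(P[:,1]>.35)&(P[:,1]<.55)
    R=cv2.minAreaRect(P[m][:,:2].astype(np.float32));print(n,"head",np.round(R[0],4),np.round(R[1],4),R[2],m.sum(),np.median(P[m],0))
    m=(P[:,2]>.004)&(P[:,2]<.03)&(P[:,0]>.4)&(P[:,0]<.6)&(P[:,1]>.3)&(P[:,1]<.48)
    print("base",cv2.minEnclosingCircle(P[m][:,:2].astype(np.float32)))
    m=(P[:,2]>.01)&(P[:,0]>.3)&(P[:,0]<.75)&(P[:,1]>-.4)&(P[:,1]<.2)
    H=hsv(d)
    g=(H[...,0]>45)&(H[...,0]<78)&(H[...,1]>70)&(H[...,2]>60)
    for c,a,b in blobs(g,8):
        G=plane(d,np.c_[np.nonzero(b)[1],np.nonzero(b)[0]],.182); print("green",c,a,cv2.minAreaRect(G[:,:2].astype(np.float32)))
d=D["top"];H=hsv(d);m=((H[...,0]<8)|(H[...,0]>170))&(H[...,1]>80)
for c,a,b in blobs(m,8):
  if abs(c[0]-105)<10:
    P=world(d,b);c_,e,_=None,None,None;mu=P.mean(0);U,S,V=np.linalg.svd(P-mu);print("window pts",a,mu,"\n",np.round(V,3),S,P[:,2].min(),P[:,2].max())
x=d["pixels"][160:220,60:160,::-1];cv2.imwrite("pics/reader.png",cv2.resize(x,(800,480),interpolation=cv2.INTER_CUBIC))
E
```

```text
scene 0 ell [0.5411 0.0395 0.107 ] mec [0.537  0.0358] 0.0323 yel [0.5626 0.0463 0.107 ] yaw 17.5 d 0.0226 z 0.1042
scene 1 ell [ 0.6479 -0.1148  0.107 ] mec [ 0.6438 -0.1175] 0.0297 yel [ 0.6305 -0.1122  0.107 ] yaw 171.6 d 0.0175 z 0.104
scene 2 ell [ 0.5567 -0.2636  0.107 ] mec [ 0.5517 -0.266 ] 0.0318 yel [ 0.5746 -0.2467  0.107 ] yaw 43.4 d 0.0246 z 0.1035
top 0 ell [0.5349 0.0347 0.107 ] mec [0.5352 0.0346] 0.0287 yel [0.5484 0.0392 0.107 ] yaw 18.2 d 0.0143 z 0.1083
top 1 ell [ 0.6421 -0.1205  0.107 ] mec [ 0.6425 -0.1214] 0.0298 yel [ 0.6287 -0.114   0.107 ] yaw 154.2 d 0.0149 z 0.1081
top 2 ell [ 0.5502 -0.2714  0.107 ] mec [ 0.5506 -0.2715] 0.0289 yel [ 0.5612 -0.2607  0.107 ] yaw 44.1 d 0.0153 z 0.1085
0 [0.5353 0.0358 0.1   ] 0.0014 [0.5502 0.04   0.0925] 0.0001
1 [ 0.6429 -0.12    0.1001] 0.0023 [ 0.6289 -0.1138  0.1048] 0.0007
2 [ 0.5503 -0.2714  0.099 ] 0.0036 [ 0.5619 -0.2612  0.091 ] 0.0058
scene head [0.5055 0.4396] [0.0619 0.0809] 77.62092590332031 484 [0.5086422  0.44072014 0.17811285]
base ((0.4991140365600586, 0.3921359181404114), 0.11655577272176743)
green (np.float64(403.4), np.float64(224.7)) 30 ((0.5005937218666077, 0.4275534451007843), (0.025892991572618484, 0.010298149660229683), 79.91107940673828)
top head [0.5012 0.4354] [0.0643 0.0789] 78.80827331542969 580 [0.50181387 0.43398835 0.18126118]
base ((0.5001298785209656, 0.3901250660419464), 0.1291080266237259)
green (np.float64(93.2), np.float64(189.2)) 26 ((0.49946460127830505, 0.42764168977737427), (0.025039028376340866, 0.007468739524483681), 78.28480529785156)
window pts 42 [0.4941425  0.40639698 0.14338062] 
 [[-0.979  0.198 -0.045]
 [-0.051 -0.027  0.998]
 [ 0.197  0.98   0.037]] [0.09130805 0.03858418 0.00506584] 0.13263899972489157 0.1557214498434285
```

View pics/reader.png

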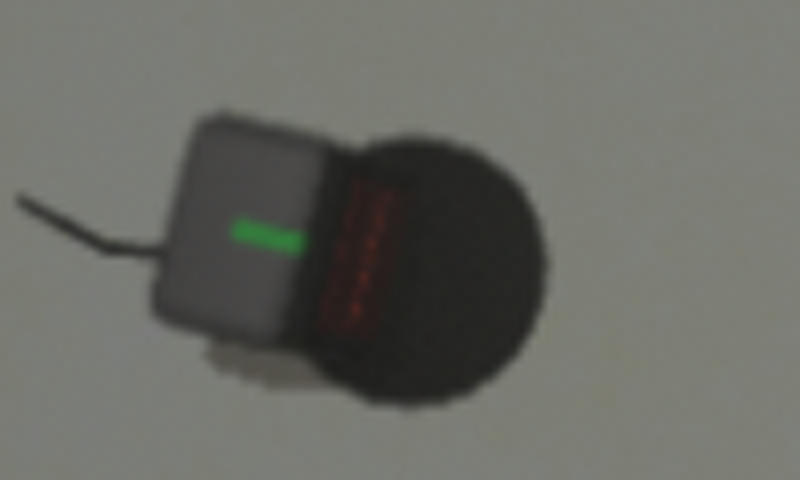

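Geometry is consistent:
- **Window:** centre at about (0.4945, 0.4045), with the reader's x axis at 78.7°.
- **Cap tops:** at about z 0.107 by top-view depth. Ellipse triangulation gives 0.100, which is lower because its mask includes some of the cap's side.

I'll grip canister 0 with the jaws along world x and shake it in that direction.

```bash
cat >> h.py <<'E'
from scipy.spatial.transform import Rotation as Ro
def down(psi): return (Ro.from_euler("z",psi,degrees=True)*Ro.from_euler("x",180,degrees=True)).as_quat()
C=[(.535,.035,18.2),(.6423,-.1205,154.2),(.5504,-.2714,44.1)]
def tq(r,n=12):
    r.sleep(.25);a=[]
    for _ in range(n): a.append(r.current_torque());r.sleep(.02)
    a=np.array(a);return np.round(a.mean(0),4),np.round(a.std(0),3)
def pick(r,i,zt=.094):
    x,y,_=C[i];q=down(90)
    r.set_gripper(1.0,100)
    r.move_to([x,y,.19],q); r.move_linear([x,y,zt],vel=.12)
    r.set_gripper(0.0,100)
    print("t",r.current_t(),"open",r.current_opening()*85,"F",r.current_contact_force())
    r.move_linear([x,y,zt+.06],vel=.12)
def shake(r,i,v,dx=.06,n=2,zt=.154):
    x,y,_=C[i]
    for _ in range(n):
        r.move_linear([x+dx,y,zt],vel=v);print(" +",*tq(r))
        r.move_linear([x,y,zt],vel=v);print(" -",*tq(r))
E
python3 - <<'E'
from cell import r, optics
from h import *
p=r.current_tool_pos();print(tq(r))
pick(r,0)
print("lift",r.current_contact_force(),tq(r),r.current_tool_pos())
shake(r,0,.2)
print(r.current_t())
E
```

```text
(array([ 0.0043,  0.001 , -0.0016]), array([0.023, 0.023, 0.028]))
t 4.2917 open 53.97071134759727 F [-6.40135737  0.43797584 10.21108615]
lift [-0.67970902  0.88425252 -6.201211  ] (array([-0.0071, -0.0032, -0.0037]), array([0.029, 0.028, 0.024])) [0.53494008 0.03500422 0.15379868]
 + [ 0.0004 -0.0055 -0.0045] [0.034 0.025 0.022]
 - [0.0125 0.0074 0.0018] [0.032 0.034 0.021]
 + [ 0.0154 -0.0112  0.0053] [0.026 0.037 0.023]
 - [ 0.0035 -0.0077 -0.0063] [0.019 0.029 0.014]
8.9917
```

```bash
python3 - <<'E'
from cell import r, optics
from h import *
shake(r,0,.33,n=1)
x,y,_=C[0]
print(r.current_t(),r.current_tool_pos())
r.move_linear([x,y,.0955],vel=.1)
print(r.current_contact_force())
r.set_gripper(1.0); 
r.move_linear([x,y,.19],vel=.2)
pick(r,1)
print("lift",r.current_contact_force(),tq(r))
shake(r,1,.2,n=1);shake(r,1,.33,n=1)
d=optics.get_image("top");np.savez("top1.npz",**{k:np.array(v) for k,v in d.items()})
cv2.imwrite("pics/top1.png",cv2.resize(d["pixels"][100:250,190:390,::-1],(800,600),interpolation=cv2.INTER_CUBIC))
print(r.current_t())
E
```

```text
+ [ 0.0137 -0.0049  0.0064] [0.029 0.024 0.031]
 - [ 0.0065 -0.0016  0.0053] [0.019 0.035 0.025]
10.5583 [0.53519394 0.03499116 0.15385186]
[-0.51688744  0.50056421 -5.37726661]
t 14.6917 open 53.673407942019345 F [-3.74545956  0.93673366  8.11256378]
lift [-0.25388164  0.29309795 -6.25371972] (array([ 0.0093, -0.0107, -0.0099]), array([0.021, 0.032, 0.023]))
 + [0.0016 0.0084 0.0044] [0.045 0.031 0.035]
 - [ 0.0124 -0.0124 -0.0017] [0.027 0.029 0.027]
 + [ 0.0012 -0.0051 -0.0016] [0.024 0.037 0.033]
 - [ 0.0051 -0.0159 -0.0052] [0.032 0.034 0.018]
19.2083
```

View pics/top1.png

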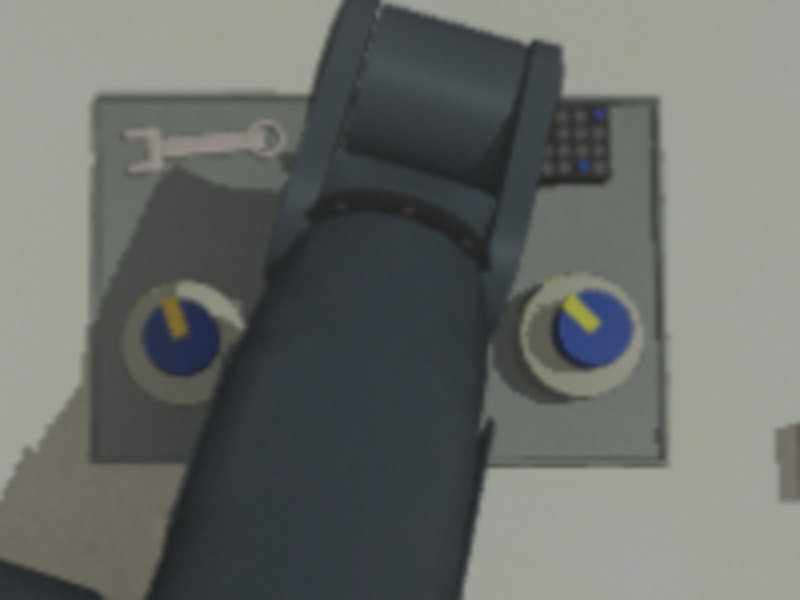

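Canister 0 stands upright in the tray (crop about (180,340)). Canister 1 showed no moment swing beyond noise (0.02 against about 0.16 N m expected). I put it down and test canister 2.

```bash
python3 - <<'E'
from cell import r, optics
from h import *
x,y,_=C[1]
r.move_linear([x,y,.0955],vel=.1)
r.set_gripper(1.0); 
r.move_linear([x,y,.19],vel=.2)
pick(r,2)
print("lift",r.current_contact_force(),tq(r))
shake(r,2,.2,n=1);shake(r,2,.33,n=1)
d=optics.get_image("scene")
cv2.imwrite("pics/scene2.png",cv2.resize(d["pixels"][150:270,130:290,::-1],(800,600),interpolation=cv2.INTER_CUBIC))
print(r.current_t())
E
```

```text
t 23.3 open 53.63255530099101 F [-2.98693551  1.40079747  8.60137184]
lift [ 0.27793004 -1.08207059 -7.11761638] (array([ 0.0108, -0.0029,  0.0026]), array([0.027, 0.022, 0.023]))
 + [-0.0136  0.0807  0.001 ] [0.034 0.03  0.025]
 - [ 0.0034 -0.0832  0.0024] [0.024 0.031 0.024]
 + [0.0025 0.0642 0.0017] [0.027 0.031 0.026]
 - [-0.0162 -0.0579  0.0053] [0.022 0.026 0.028]
27.8167
```

View pics/scene2.png

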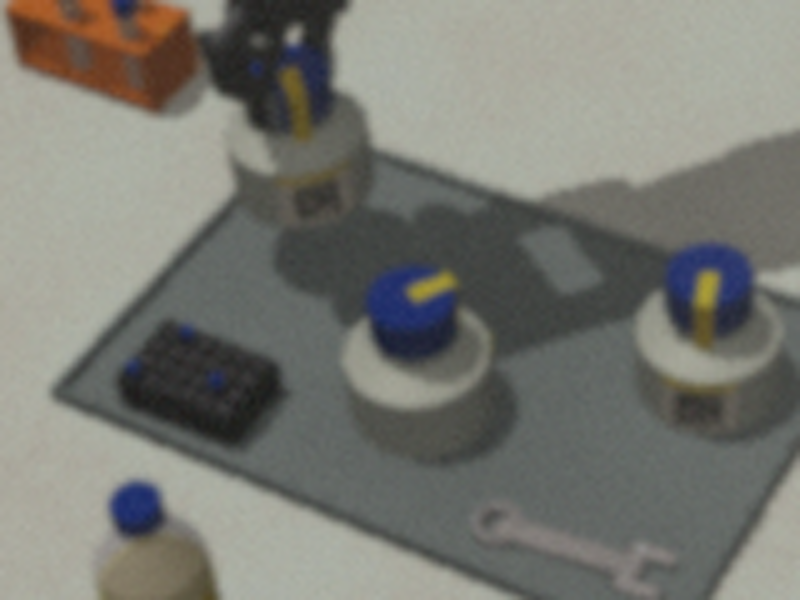

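Canister 2 (held, crop about (300,160)) swings by ±0.07–0.08 N m about y, so it is the rattler. The other two stand upright. I give it one firmer shake pair, then carry it high over to the reader.

```bash
python3 - <<'E'
from cell import r, optics
from h import *
shake(r,2,.42,dx=.07,n=1)
w=np.array([.4945,.4045]);yr=78.7;u=np.array([np.cos(np.radians(yr)),np.sin(np.radians(yr))])
x,y,a=C[2];t=w-.128*u
q=down(90+yr-a)
r.move_linear([x,y,.26],vel=.15)
r.move_linear([t[0]-.01,t[1]-.04,.26],rot=q,vel=.2)
r.move_linear([t[0],t[1],.204],vel=.1)
r.sleep(.5)
print(r.current_t(),r.current_tool_pos(),r.current_opening()*85,t)
for n in("scene","top"):
    d=optics.get_image(n);np.savez(n+"3.npz",**{k:np.array(v) for k,v in d.items()})
    x=d["pixels"][:,:,::-1]
    x=x[150:300,270:470] if n=="scene" else x[110:260,70:270]
    cv2.imwrite(f"pics/{n}3.png",cv2.resize(x,(800,600),interpolation=cv2.INTER_CUBIC))
E
```

```text
+ [-0.008   0.0596 -0.0021] [0.034 0.037 0.025]
 - [ 0.0114 -0.0603  0.0073] [0.032 0.035 0.04 ]
34.325 [0.46944258 0.2789473  0.20409434] 53.31422864599449 [0.46941889 0.27898132]
```

View pics/scene3.png

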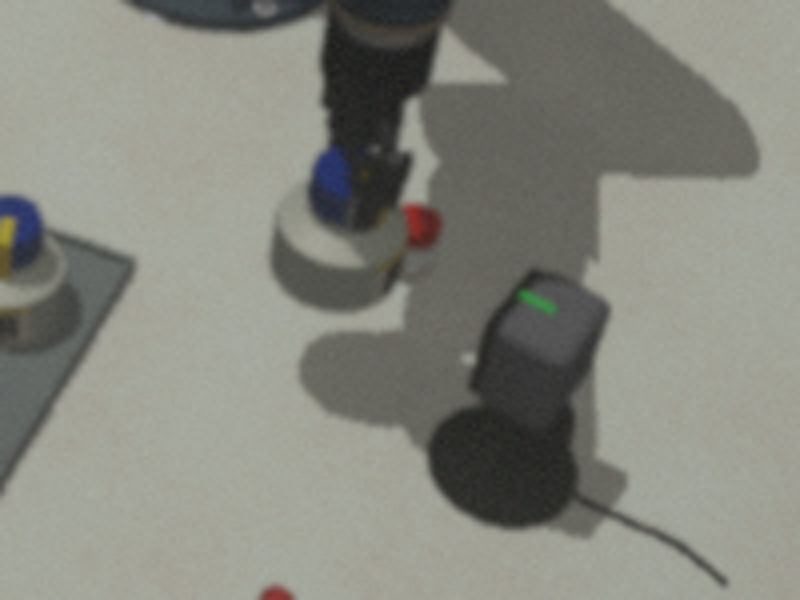

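View pics/top3.png

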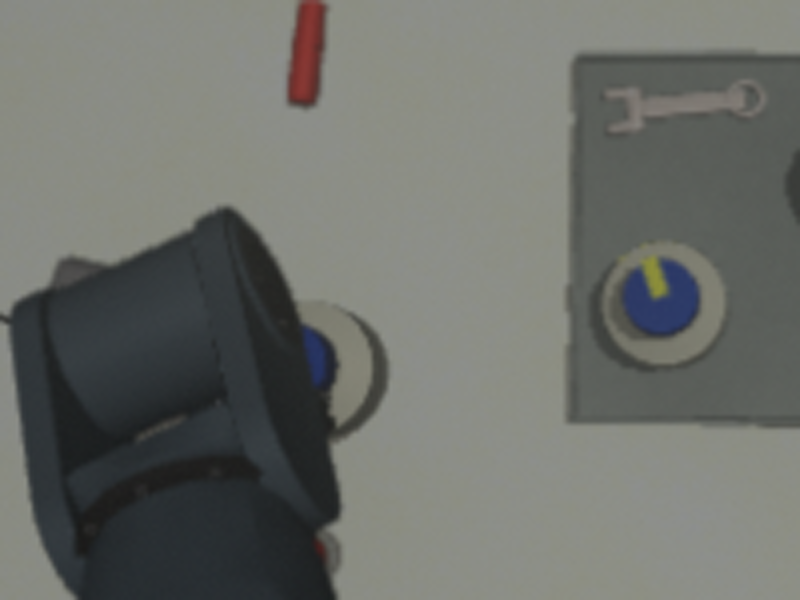

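The scene view shows the canister held upright. Its code sits near the right side of the body (crop about (395,270)), with a clear gap to the reader. I check the yaw, position and tilt numerically.

```bash
python3 - <<'E'
from h import *
w=np.array([.4945,.4045]);yr=78.7
d=load("scene3.npz");t=np.array([.4694,.2789])
def code(a,z=.14,s=0):
    a=np.radians(a); return np.array([t[0]+.048*np.cos(a),t[1]+.048*np.sin(a),z])
for a in(60,70,78.7,88,98): print(a,(proj(d,code(a))[0]-[270,150])*4)
H=hsv(d);print((proj(d,[[w[0],w[1],.14]])[0]-[270,150])*4)
# depth points of body: fit circle to wall points
P=world(d,np.ones(d["depth"].shape,bool));
near=(np.hypot(P[:,0]-t[0],P[:,1]-t[1])<.06)
B=P[near&(P[:,2]>.10)&(P[:,2]<.225)]
print("z pct",np.percentile(B[:,2],[0.5,1,5]))
from scipy.optimize import least_squares
for lo,hi in((.12,.14),(.14,.16),(.12,.16)):
    W=B[(B[:,2]>lo)&(B[:,2]<hi)]
    s=least_squares(lambda c:np.hypot(W[:,0]-c[0],W[:,1]-c[1])-.048,t,loss="soft_l1",f_scale=.002);print(lo,hi,s.x,len(W),np.std(s.fun))
# shoulder plane tilt
dt=load("top3.npz");Pt=world(dt,np.ones(dt["depth"].shape,bool))
m=(Pt[:,2]>.09)&(Pt[:,2]<.182)&(np.hypot(Pt[:,0]-t[0],Pt[:,1]-t[1])<.06);print("top shoulder",m.sum(),np.percentile(Pt[m],[5,50,95],axis=0))
x=d["pixels"][:,:,::-1][190:235,330:390]
cv2.imwrite("pics/code3.png",cv2.resize(x,(800,600),interpolation=cv2.INTER_CUBIC))
E
```

```text
60 [379.04766991 279.29939724]
70 [387.1521929  274.29189738]
78.7 [392.89373518 269.06583197]
88 [397.53000234 262.74192413]
98 [400.66129193 255.29486074]
[491.94445046 321.56683336]
z pct [0.11315463 0.11418834 0.11956849]
0.12 0.14 [0.47038786 0.28074385] 145 0.0016641905312023018
0.14 0.16 [0.47043544 0.2805146 ] 162 0.0016871496646900497
0.12 0.16 [0.47041068 0.28062219] 307 0.0016778348135022914
top shoulder 421 [[0.43412368 0.23059757 0.12611532]
 [0.47538525 0.24668906 0.16885946]
 [0.51193338 0.27555685 0.17740058]]
```

View pics/code3.png

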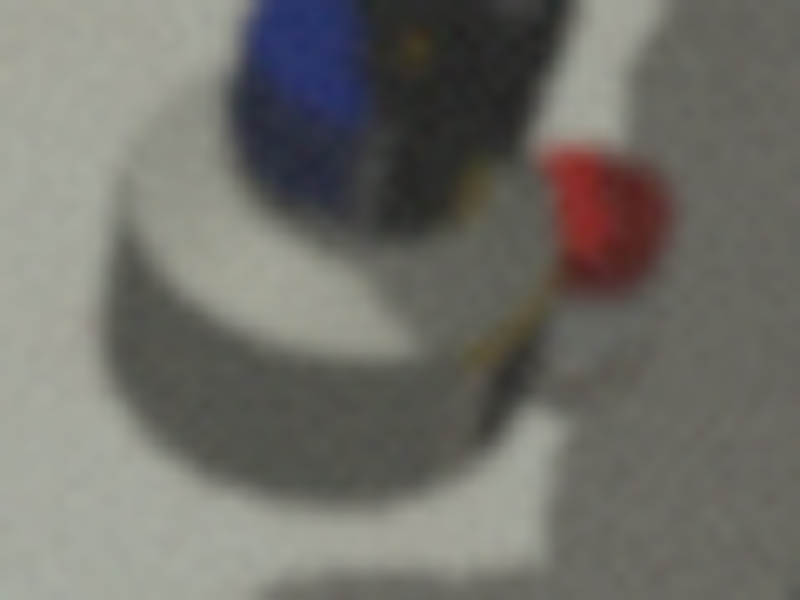

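The code's left edge and centre match the expected facing angle to within about 5°. The fitted axis (0.470, 0.281) is 2 mm from target and the body is upright: both height bands fit the same centre. I take a last check of the tray and bystanders, then hand in.

```bash
python3 - <<'E'
from cell import r, optics
from h import *
a=load("scene0.npz");b=load("scene3.npz")
x=np.abs(a["pixels"].astype(int)-b["pixels"]).max(2)
for n,(p) in {"can0":(.535,.035,.05),"can1":(.642,-.12,.05),"vial":(.70,-.25,.02),"wrench":(.71,.02,.008),"rack":(.45,-.5,.05),"jar":(.331,.308,.03),"driver":(.739,.338,.02),"clear":(.87,-.15,.07),"amber":(.87,.09,.07)}.items():
    u,v=proj(b,p)[0].astype(int);print(n,(u,v),int(np.median(x[v-12:v+12,u-12:u+12])))
p0=r.current_tool_pos();r.sleep(.5);print(r.current_t(),np.abs(np.array(r.current_tool_pos())-p0).max(),r.current_contact_force(),np.abs(r.current_qvel()).max())
cv2.imwrite("pics/scene4.png",cv2.resize(b["pixels"][:,:,::-1],(800,600)))
E
```

```text
can0 (np.int64(271), np.int64(216)) 9
can1 (np.int64(213), np.int64(220)) 9
vial (np.int64(171), np.int64(224)) 6
wrench (np.int64(240), np.int64(260)) 9
rack (np.int64(156), np.int64(152)) 10
jar (np.int64(372), np.int64(209)) 43
driver (np.int64(334), np.int64(309)) 11
clear (np.int64(161), np.int64(263)) 9
amber (np.int64(232), np.int64(297)) 9
34.925 3.530937822687763e-05 [ 0.79969105 -0.8107757  -5.77440614] 0.002066457410651247
```

View pics/scene4.png

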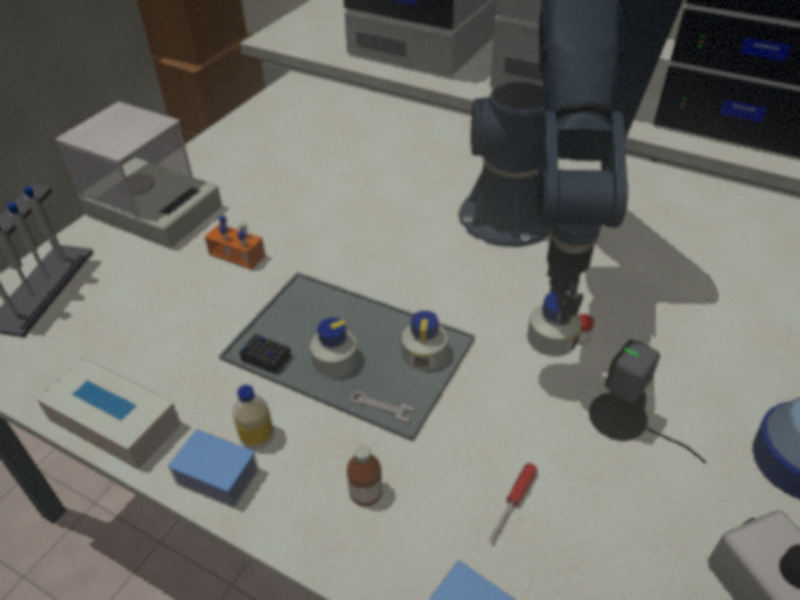

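The full view shows the two other canisters upright in the tray ((333,348) and (425,340)) and every bystander where it was. The jar at (585,323) is partly hidden behind the held canister and in shadow, but it has not moved.

```bash
python3 -c "
from cell import r
r.hand_in()"
```

```text
the job is handed in; nothing more can be done
```

I found the rattling canister and handed the job in at about 35 s, holding it in front of the reader's window; the hand-in reports no verdict.

- **Finding it:** I lifted and shook all three. The left and middle ones showed no change in moment beyond noise (0.02 N m or less) and went back into the tray. The right-hand one swung ±0.06–0.08 N m with every stroke, so it holds the ball.
- **Final position:** It is held about 8 cm from the glass with its underside at about 0.115 m. The fitted axis is within 2 mm of the target, the body is upright, and the code faces the window to within roughly 5°. At the last check the arm was still.
- **Everything else:** The other two canisters stand upright in the tray, and the bystanders look unchanged in the before-and-after pictures.

**Limits of the checks:**
- The jar's before-and-after comparison was spoiled by shadow and the held canister, so I judged it by eye.
- The code is seen only obliquely in the scene view, and its centre there appeared about 2 pixels lower than predicted.
- The knock force itself can't be read, so I inferred the knocks from the moment swings.
- The two-view height of the cap tops came out at 0.100 m against 0.107 m from the top view's depth, because the ellipses took in some of the cap's side.

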